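Lock the coffee stand and hang the dripper

ROBOT

A 6-joint arm with a two-finger parallel gripper is mounted at the origin on a cart in front of the work surface, level with it; the furniture and walls round the work are solid. World frame = base frame: x ahead of the robot, y to its left, z up, the work surface at z = 0. Lengths are in mm, angles in rad, forces in N, time in s.
With the tool pointing down it reaches from about 300 to 775 mm from the base axis. Payload 14.6 kg.
Tool frame: the origin (TCP) lies at the very end of the fingers, on their centre line; the grasp point (between the pads) lies 19 mm behind it; z points along the fingers, y is the line along which they close (so a half turn about z gives the same grasp; the last joint's range is limited). The gripper opens to 94 mm and grips with 3 to 60 N. Pads are 16 mm wide; open, the fingers measure 119 mm over their backs; the gripper's body (75 mm by 177 mm) begins 78 mm behind the grasp point.
Start: joints at [1.165, 0.3, 1.521, -0, 1.321, -0.067], TCP at [182.793, 518.725, 205.446] pointing down, gripper open.
Joint ranges: [-3.03, 3.03], [-0.79, 2.21], [0.23, 2.52], [-1.04, 4.18], [0, 3.07], [-2.55, 2.55]. Speed limits (rad/s): [2.22, 2.22, 2.57, 3.14, 3.14, 3.14].

INTERFACE

Orientations are given as [roll, pitch, yaw] about the fixed x, y, z axes, in that order (R = Rz(yaw) Ry(pitch) Rx(roll)).
In Python, from cell import manip, eyes, ticket gives the robot as it stands. The module is installed in compiled form; this text tells all that it offers.
- The arm moves only by the tool arm_command, never from a script. Its argument "plan" is a list of rows, each a list of 5 numbers: the opening, from -1 (shut) to 1 (fully open), then the shift along the tool's x, y, z in m, then the turn about the tool's z in rad. In form: [[jaw, dx, dy, dz, roll], ...]. A call has 1 to 20 rows; each row shifts and turns the commanded pose from where the row before left it, along the tool's axes as they then stand; what a row does not reach is not made up. A row lasts 1/8 s, in which the tool goes at most 62.5 mm and 10.7 degrees, less where a joint would pass 70% of its speed; a pose out of reach is approached as far as the arm can. A call is refused whole if a number of a shift passes 0.0625 or a number of a turn 0.188, either way. A call with a gripper value outside its range is refused whole. The fingers move at their own pace and stop on an object; "newtons" is the grip in N (left out, the last holds). Time passes only in rows, so rows that do not move let the fingers close. It gives the time, the measured TCP pose, the force, the opening and the grip force at its end, in the units of the state.
- manip.read_state(): the state, without advancing time (a new reading comes with each control period).
- eyes.camera(name): name is "scene" or "top" or "wrist"; returns a dict with "img" (420x560x3 uint8, blue, green, red), "z_map" (420x560 float32, mm along the optical axis (not along the pixel's ray), 0 where there is no reading), "fx", "fy", "cx", "cy" (pixels), "eye" and "orientation" of the camera in the world. Camera axes: x right, y down, z forward; pixel columns grow to the right and rows downward; lengths in mm; the calibration is good to about 2 mm. A picture is of the moment at which its call begins.
- ticket.sign_off(): hands the job in; it is judged then, once.
The state is a dict: "clock": time; "joints": joint angles; "qd": joint speeds; "effort": joint torques, N m; "eef_pos": TCP position; "eef_rot": TCP orientation; "wrist_force": force on the tool from outside, world axes, zero at the start; "moment": the same for the moment, N m; "finger_gap": finger opening in mm; "finger_force": force on a finger pad.
Only numpy, scipy, OpenCV 4.12 (cv2) and the standard library are available. Lean on these libraries where they do the work, as an engineer would, in place of code of your own. Each camera call takes 0.05 s, during which the arm holds its last target. There are 200 camera calls.

TASK

On the pour-over stand, run the big upper hex nut down the threaded post and tighten it firmly against the smaller lower nut to lock it, without turning the lower nut, and let go. Then set the white dripper gently into the stand's cone-shaped holder so that it sits centred and upright, fully home, and leave it there. Do not disturb the mug, the salt shaker or the spoon.

Things in the scene. Friction and masses are not known exactly. Their poses are not given: they have to be found in the camera images.
- stand: Fixed pour-over stand: wooden base plate 110 x 190 x 14 mm, upright threaded steel post, 12 mm thick, its top 160 mm above the work surface, and a dark arm at 82 to 100 mm height that carries a cone-shaped steel holder. Origin at the foot of the post, on the work surface, z up; the arm points along the stand's -y, the holder's axis is 105 mm from the post.
- lock_nut: Upper nut: steel hex, 30 mm across flats, 20 mm tall, captive on the post, which stands up through it at most 26 mm above its top. Origin on the post's axis at its underside, z up; two of its six flats face its own +y and -y. Clockwise from above runs it down, 12 mm a turn. It starts 3.5 to 8.5 mm above the lower nut.
- lock_nut_top (a point): Centre of the lock nut's top face, 20 mm above its origin. Running the nut takes about 0.15 N m (at a standstill this friction may show with either sign); once it meets the lower nut the counter-torque grows by about 0.25 N m a radian. 0.25 to 0.5 N m above the running torque is firmly tight; let go, it may spring back a little but stays tight by friction.
- lower_nut: Lower nut: steel hex, 22 mm across flats, 10 mm tall, on the same post under the lock nut, over a small spring; its top is 115 mm above the work surface. Origin on the post's axis at its underside, z up. It is already set and must stay; it is stiff and turns only with more than about 0.8 N m.
- lower_nut_corner (a point): A point on one corner of the lower nut, 12.7 mm from the post's axis at half its height; it moves when that nut is turned.
- holder (a point): Point on the axis of the stand's holder, where the centre of the dripper's foot lies when it is home: 80 mm above the work surface. The holder is an open steel cone (30 degrees from its axis to its wall), 88 to 102 mm above the work surface, inner diameter 39 mm below and 55 mm at its rim, outer diameter 64 mm.
- dripper: Loose white ceramic coffee dripper, 180 g, 70 mm tall, hollow, open at the top with a 4 mm wall: a straight band of 62 mm outer diameter from 28 mm to 70 mm above its foot, and below it a cone that narrows to a flat foot of 30 mm diameter. Origin at the centre of the foot, z up to the mouth. Stands upright on the work surface to the left of the stand. Grip it across the band.
- mug: Bystander: white and green mug, 78 mm wide, 101 mm tall. Origin at the centre of its underside.
- salt: Bystander: salt shaker, 44 mm wide, 90 mm tall. Origin at the centre of its underside.
- spoon: Bystander: steel spoon, 188 mm long, lying flat. Origin at the centre of its underside.

How it is judged:
By the outcome, as a careful person would: the job done as asked, in the order asked, and still so for the second after the job is handed in, with the robot touching nothing.
It also fails if it takes over 67 s, if anything falls off the work surface, if the arm or the gripper's body presses on something with over 40 N, if the wrist force passes 120 N, or if a joint passes its speed limit or range.

## Working session

There is one attempt and no reset: what is moved stays moved. The work goes in short steps, Python scripts to look and compute and a tool call to move; the robot and the scene stay as the last step left them, time stands still between calls to the robot, and variables do not carry over. Pictures are saved under pics/ and viewed, at most 10 in all, crops included, and the job is handed in when it is done.

Besides the shell and the picture viewer there is one more tool, called after "Call:" as name(argument=value, ...) on one line, values as JSON. arm_command: Moves the arm, as the interface text tells. Its arguments: {"type":"object","properties":{"plan":{"type":"array"},"newtons":{"type":"number"}},"required":["plan"]}

```bash
mkdir -p pics
cat > h.py <<'E'
import numpy as np, cv2
from cell import manip, eyes, ticket
from scipy.spatial.transform import Rotation as R
def Rm(o):
    o=np.array(o,float)
    return o if o.shape==(3,3) else R.from_euler('xyz',o).as_matrix()
def cloud(c):
    v,u=np.mgrid[:420,:560]; z=c['z_map']
    p=np.dstack([(u-c['cx'])/c['fx']*z,(v-c['cy'])/c['fy']*z,z])
    return p@Rm(c['orientation']).T+np.array(c['eye'])
def ray(c,u,v,h):
    d=Rm(c['orientation'])@np.array([(u-c['cx'])/c['fx'],(v-c['cy'])/c['fy'],1]); e=np.array(c['eye'])
    return e+d*(h-e[2])/d[2]
E
python3 - <<'E'
from h import *
s=manip.read_state(); print(s)
for n in('scene','top'):
    c=eyes.camera(n); cv2.imwrite(f'pics/{n}0.png',c['img']); print(n,c['eye'],c['orientation'],c['fx'],c['cx'],c['cy'])
    np.savez(f'{n}0.npz',**c)
E
```

```text
{'clock': 0.0, 'joints': array([ 1.16538381e+00,  3.00474181e-01,  1.52158956e+00, -7.81453350e-06,
        1.32069865e+00, -6.66120562e-02]), 'qd': array([-0.00021683,  0.00094641, -0.00145836,  0.00081297, -0.00100366,
       -0.0001674 ]), 'effort': array([-3.48988069e-03, -5.31794751e+01, -3.52736771e+01,  7.06623774e-02,
        2.43997585e-02, -8.42062036e-05]), 'eef_pos': array([182.70138158, 518.48534835, 204.88105259]), 'eef_rot': array([-3.14042500e+00, -7.03091962e-05,  2.80279409e+00]), 'wrist_force': array([0.35428113, 0.94143796, 0.45349628]), 'moment': array([ 0.05144622, -0.01904807,  0.01308505]), 'finger_force': 0.0, 'finger_gap': 93.95950792015309}
scene [-158.33369743 -494.96475235  725.7673045 ] [-2.21271196  0.02363921 -0.97071881] 451.7826377463717 279.61645676840664 208.19582310163293
top [ 419.87083833   -9.8270497  1167.9398099 ] [-3.02707052  0.00663874 -1.59782941] 436.95668186791823 281.59551695977365 215.45324550130258
```

View pics/scene0.png

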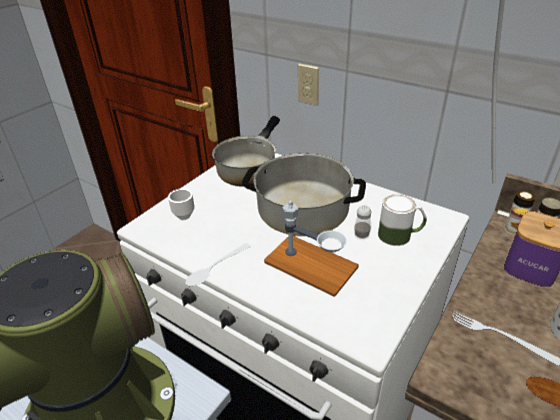

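View pics/top0.png

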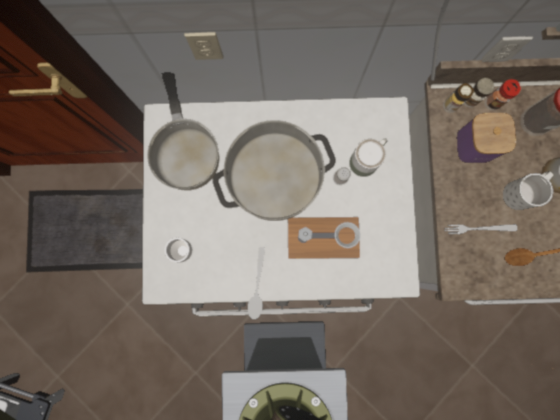

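The scene view shows the stand (post about 291,230, holder 331,241), pots behind it, dripper at (181,203), spoon at (220,265), salt at (363,220) and mug at (397,220). In the top view the post is at (305,234), holder (347,235), dripper (179,251), salt (343,175), mug (369,157) and spoon (257,285).

Run:
```python
from h import *
c=dict(np.load('top0.npz')); P=cloud(c)
for n,u,v,h in(('nut',305,234,150),('hold',347,235,102),('drip',179,251,70)):
    print(n,ray(c,u,v,h).round(1))
def st(n,a,b,x0,x1):
    q=P[b:x1,a:x0].reshape(-1,3); print(n,q.min(0).round(),q.max(0).round(),np.percentile(q[:,2],[5,50,95]).round())
st('pot',225,125,325,215);st('pan',150,125,218,190);st('mug',355,140,388,172);st('salt',335,167,352,184);st('stand',288,217,360,260);st('drip',165,238,192,264);st('table',200,215,220,240)
# post/holder/dripper by height clouds
m=(P[...,2]>60)&(P[...,2]<80);m[:, :160]=0;m[:,200:]=0;m[:235]=0;m[270:]=0
q=P[m];print('drip rim',len(q),cv2.minEnclosingCircle(q[:,:2].astype(np.float32)))
m=np.zeros((420,560),bool);m[217:260,325:365]=1;m&=(P[...,2]>95)&(P[...,2]<108);m[:,:333]=0
q=P[m];print('hold',len(q),cv2.minEnclosingCircle(q[:,:2].astype(np.float32)))
m=np.zeros((420,560),bool);m[217:260,290:322]=1;m&=(P[...,2]>110)
q=P[m];print('nut',len(q),q.mean(0),q.min(0),q.max(0))
hsv=cv2.cvtColor(c['img'],cv2.COLOR_BGR2HSV);w=cv2.inRange(hsv,(5,110,60),(20,255,255));w[:, :270]=0;w[:,380:]=0;w[:200]=0;w[280:]=0
n,l,s,_=cv2.connectedComponentsWithStats(w);w=(l==1+s[1:,4].argmax())
k=cv2.findContours(w.astype(np.uint8),0,2)[0];k=max(k,key=cv2.contourArea)
b=cv2.boxPoints(cv2.minAreaRect(k));B=np.array([ray(c,*p,14) for p in b]);print(B.round(1),np.linalg.norm(np.diff(B,axis=0),axis=1))
```

```text
nut [492.  -59.6 150. ]
hold [ 490.2 -164.3  102. ]
drip [463.7 253.9  70. ]
pot [ 420. -129.   -7.] [ 811.  147. 1168.] [  0.   9. 101.]
pan [420. -10.  -7.] [ 816.  353. 1168.] [ 1. 16. 89.]
mug [ 420. -301.   -6.] [ 758.  -10. 1168.] [ -1.  97. 102.]
salt [ 420. -198.   -4.] [ 683.  -10. 1168.] [-1. 77. 91.]
stand [ 420. -214.   -5.] [ 548.  -10. 1168.] [ 10.  15. 139.]
drip [420. -10.  -4.] [ 502.  309. 1168.] [-1. 22. 72.]
table [420. -10.  -7.] [ 562.  215. 1168.] [-3.  1.  4.]
drip rim 155 ((467.8269958496094, 260.13525390625), 31.022640228271484)
hold 215 ((491.5330810546875, -163.03358459472656), 32.328609466552734)
nut 155 [489.46675148 -57.01089245 185.28044251] [419.87083833 -74.50663123 122.11491878] [ 509.01048653   -9.8270497  1167.9398099 ]
[[ 545.4  -25.2   14. ]
 [ 540.3 -208.2   14. ]
 [ 440.  -203.5   14. ]
 [ 444.9  -22.3   14. ]] [183.07130661 100.443708   181.26159701]
```

Call:
arm_command(plan=[[1, -0.02, -0.018, -0.008, 0], [1, -0.04, -0.037, -0.008, 0], [1, -0.04, -0.037, -0.008, 0], [1, -0.04, -0.037, -0.008, 0], [1, -0.04, -0.037, -0.008, 0], [1, -0.04, -0.037, -0.008, 0], [1, -0.04, -0.037, -0.008, 0], [1, -0.04, -0.037, -0.008, 0], [1, -0.04, -0.037, -0.008, 0], [1, -0.04, -0.037, -0.008, 0], [1, -0.04, -0.037, -0.008, 0], [1, -0.04, -0.037, -0.008, 0], [1, -0.02, -0.018, 0, -0.18], [1, 0, 0, 0, -0.18], [1, 0, 0, 0, -0.18], [1, 0, 0, 0, -0.18], [1, 0, 0, 0, -0.18], [1, 0, 0, 0, 0], [1, 0, 0, 0, 0]])

```text
clock: 2.48
eef_pos: [488.2, -58.6, 301.3]
eef_rot: [3.141, -0.0, -2.585]
wrist_force: [-0.3, -1.4, -0.4]
finger_gap: 93.9
finger_force: 0.0
```

Run:
```python
from h import *
s=manip.read_state(); print(s['clock'],s['eef_pos'],s['eef_rot'],s['joints'])
c=eyes.camera('wrist'); cv2.imwrite('pics/w1.png',c['img']); np.savez('w1.npz',**c); print(c['eye'],c['orientation'],c['fx'])
```

```text
2.475 [488.22441618 -58.60596226 301.32044488] [ 3.14139345e+00 -1.77909537e-04 -2.58450471e+00] [-1.93980800e-01  1.10300942e-01  1.52771713e+00  2.42558544e-05
  1.50384056e+00 -2.32186668e+00]
[429.96693655 -93.79012318 481.16928623] [ 2.90387081e+00 -1.01075379e-03  2.12892676e+00] 307.83013886461845
```

View pics/w1.png

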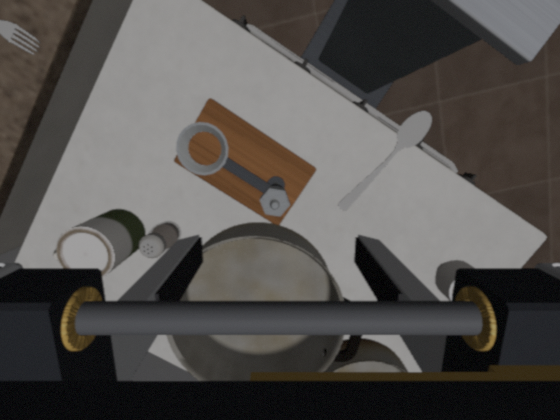

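The wrist view shows the lock nut with post at (274,201), the holder ring at (203,149), salt at (152,246), mug (90,245) and spoon (380,165). I'll measure the nut's outline.

Run:
```python
from h import *
c=dict(np.load('w1.npz')); P=cloud(c)
q=P[165:240,240:310]; m=(q[...,2]>118)&(q[...,2]<152)
print(np.histogram(q[m][:,2],17,(118,152)))
t=q[m]; top=t[(t[:,2]>np.median(t[:,2])-3)&(t[:,2]<np.median(t[:,2])+3)]
print(np.median(t[:,2]),len(top),cv2.minEnclosingCircle(top[:,:2].astype(np.float32)),cv2.minAreaRect(top[:,:2].astype(np.float32)))
h=P[110:190,165:240].reshape(-1,3); h=h[(h[:,2]>98)&(h[:,2]<107)]
print('hold',cv2.minEnclosingCircle(h[:,:2].astype(np.float32)))
g=cv2.resize(c['img'][165:240,235:310],(600,600),interpolation=cv2.INTER_CUBIC); cv2.imwrite('pics/w1c.png',g)
```

```text
(array([  0,   0,   0,   8,   4,   9,   7,   7,   8,   6,   9,  10, 201,
       303,  10,   0,   6]), array([118., 120., 122., 124., 126., 128., 130., 132., 134., 136., 138.,
       140., 142., 144., 146., 148., 150., 152.]))
144.1070055801225 513 ((493.14599609375, -58.7175407409668), 17.164779663085938) ((492.8968811035156, -58.88303756713867), (30.298828125, 33.145362854003906), 22.147043228149414)
hold ((491.37567138671875, -163.52841186523438), 31.85991668701172)
```

View pics/w1c.png

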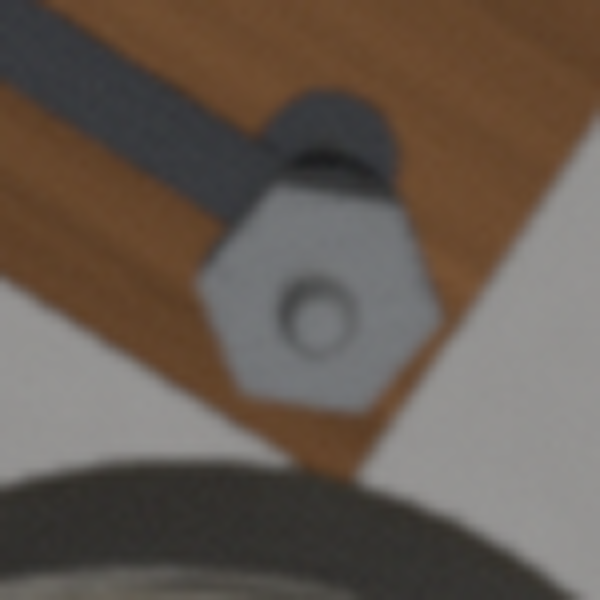

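The crop shows the nut's top hexagon with corners near crop (275,180), (402,205), (442,318), (368,412), (240,395), (197,280), and the post at (320,312).

Run:
```python
from h import *
c=dict(np.load('w1.npz'))
V=[(275,180),(402,205),(442,318),(368,412),(240,395),(197,280)]
B=np.array([ray(c,235+(u+.5)/8-.5,165+(v+.5)/8-.5,143.5)[:2] for u,v in V]);print(B.round(1),B.mean(0))
d=np.roll(B,-1,0)-B; print(np.linalg.norm(d,axis=1).round(1)); a=np.degrees(np.arctan2(d[:,1],d[:,0]))%60; print((a+30)%60)
k=B-B.mean(0); a=np.degrees(np.arctan2(k[:,1],k[:,0])); print((a+30)%60, np.linalg.norm(k,axis=1))
```

```text
[[481.9 -73. ]
 [475.5 -56.3]
 [486.1 -42.9]
 [503.2 -44.5]
 [510.7 -61.2]
 [499.7 -74.9]] [492.83034836 -58.79258771]
[18.  17.  17.1 18.3 17.6 17.9]
[20.70630509 21.50400205 24.73931018 24.15078047 21.36966134 24.05155222]
[22.41172822 21.65627414 22.90641452 24.14343584 22.43091047 23.0035307 ] [17.99016016 17.50789601 17.24249464 17.65906378 17.98002734 17.50365457]
```

Call:
arm_command(plan=[[1, 0, 0, 0, 0.171], [1, 0, 0, 0, 0.171], [1, 0, 0, 0, 0.171], [1, 0, 0, 0, 0.171], [1, -0.0045, 0.0004, 0.03, 0], [1, 0, 0, 0.05, 0], [1, 0, 0, 0.05, 0], [1, 0, 0, 0.03, 0], [1, 0, 0, 0.02, 0], [1, 0, 0, 0, 0], [1, 0, 0, 0, 0]], newtons=15)

```text
clock: 3.9
eef_pos: [493.2, -58.9, 122.4]
eef_rot: [-3.141, 0.001, 3.018]
wrist_force: [-0.0, -0.5, -0.1]
finger_gap: 93.9
finger_force: 0.0
```

Run:
```python
from h import *
s=manip.read_state(); print(s)
c=eyes.camera('wrist'); cv2.imwrite('pics/w2.png',c['img'])
```

```text
{'clock': 3.9, 'joints': array([-1.92532606e-01,  2.70278563e-01,  1.76485493e+00, -2.97548576e-05,
        1.10529762e+00, -1.63953797e+00]), 'qd': array([ 2.41598059e-04, -8.34822408e-03, -2.01778993e-03, -3.64304788e-06,
       -2.94827212e-03, -5.64287368e-03]), 'effort': array([-1.32089242e-02, -4.68131769e+01, -3.10539687e+01, -1.85867306e-02,
        5.45986206e-02,  3.12034821e-02]), 'eef_pos': array([493.22618633, -58.871498  , 122.39177503]), 'eef_rot': array([-3.14148633e+00,  1.15696297e-03,  3.01781509e+00]), 'wrist_force': array([-0.02964677, -0.47888881, -0.10349194]), 'moment': array([-0.00602008,  0.00513367,  0.01054504]), 'finger_force': 0.0, 'finger_gap': 93.91687383768162}
```

View pics/w2.png

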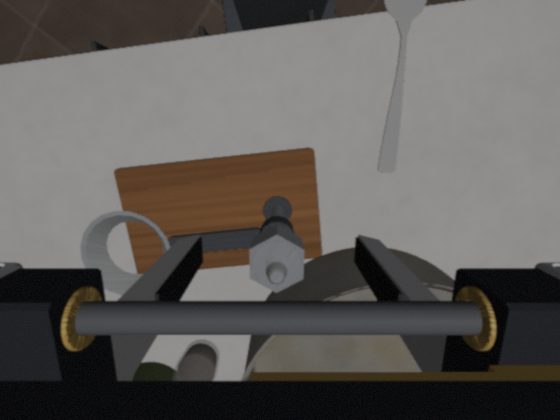

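The nut sits at (277,261), centred between the fingers, with flats facing left and right toward them. Closing.

Call:
arm_command(plan=[[-1, 0, 0, 0, 0], [-1, 0, 0, 0, 0], [-1, 0, 0, 0, 0], [-1, 0, 0, 0, 0], [-1, 0, 0, 0, 0], [-1, 0, 0, 0, 0], [-1, 0, 0, 0, 0], [-1, 0, 0, 0, 0]], newtons=15)

```text
clock: 4.95
eef_pos: [492.7, -59.7, 121.5]
eef_rot: [-3.14, 0.0, 3.019]
wrist_force: [-1.1, -7.4, 1.7]
finger_gap: 29.7
finger_force: 15.0
```

Call:
arm_command(plan=[[-1, 0, -0.0008, 0, 0], [-1, 0, 0, 0, 0], [-1, 0, 0, 0.0003, 0.16], [-1, 0, 0, 0.0003, 0.16], [-1, 0, 0, 0.0003, 0.16], [-1, 0, 0, 0.0003, 0.16], [-1, 0, 0, 0.0003, 0.16], [-1, 0, 0, 0, 0], [-1, 0, 0, 0, 0]], newtons=45)

```text
clock: 6.08
eef_pos: [493.1, -59.1, 120.0]
eef_rot: [3.14, 0.0, 2.22]
wrist_force: [5.4, 4.3, -4.6]
finger_gap: 29.6
finger_force: 45.0
```

Run:
```python
from h import *
s=manip.read_state(); print(s)
```

```text
{'clock': 6.075, 'joints': array([-1.93504808e-01,  2.73287608e-01,  1.76716138e+00,  1.14042271e-03,
        1.10013174e+00, -8.43084236e-01]), 'qd': array([ 8.80432753e-04,  1.15678803e-03,  2.59472562e-03,  1.25406015e-05,
       -4.50761837e-03, -4.53876872e-03]), 'effort': array([-2.27486126e+00, -4.94373894e+01, -3.07913125e+01, -1.27381079e+00,
        1.36651106e+00, -5.32525970e-03]), 'eef_pos': array([493.14856237, -59.0593924 , 120.0231054 ]), 'eef_rot': array([3.14016038e+00, 7.89733333e-05, 2.21985906e+00]), 'wrist_force': array([ 5.39829508,  4.31069055, -4.60944418]), 'moment': array([ 0.8114015 , -1.14104984, -0.10147204]), 'finger_force': 44.98476928107266, 'finger_gap': 29.6376759178652}
```

Call:
arm_command(plan=[[-1, 0, 0, 0.0003, 0.16], [-1, 0, 0, 0.0003, 0.16], [-1, 0, 0, 0.0003, 0.16], [-1, 0, 0, 0.0003, 0.16], [-1, 0, 0, 0.0003, 0.16], [-1, 0, 0, 0.0003, 0.16], [-1, 0, 0, 0.0003, 0.16], [-1, 0, 0, 0.0003, 0.16], [-1, 0, 0, 0.0003, 0.16], [-1, 0, 0, 0.0003, 0.16], [-1, 0, 0, 0.0003, 0.16], [-1, 0, 0, 0.0003, 0.16], [-1, 0, 0, 0, 0]])

```text
clock: 7.7
eef_pos: [494.7, -59.8, 116.4]
eef_rot: [3.139, -0.005, 0.298]
wrist_force: [18.4, -1.5, -10.7]
finger_gap: 30.1
finger_force: 45.0
```

Run:
```python
from h import *
s=manip.read_state(); print(s['joints'][5],s['moment'],s['wrist_force'],s['eef_pos'])
```

```text
1.0792189287206269 [-0.28258504 -3.31450506 -0.15198073] [ 18.43857006  -1.45246463 -10.71969429] [494.728852   -59.75280137 116.42130404]
```

Call:
arm_command(plan=[[-1, 0.0018, 0.0006, 0.001, 0], [-1, 0, 0, 0.0003, 0.16], [-1, 0, 0, 0.0003, 0.16], [-1, 0, 0, 0.0003, 0.16], [-1, 0, 0, 0.0003, 0.16], [-1, 0, 0, 0.0003, 0.16], [-1, 0, 0, 0.0003, 0.16], [-1, 0, 0, 0.0003, 0.16], [-1, 0, 0, 0.0003, 0.16], [-1, 0, 0, 0, 0], [-1, 0, 0, 0, 0]])

```text
clock: 9.07
eef_pos: [494.5, -60.9, 113.8]
eef_rot: [3.14, -0.002, -0.98]
wrist_force: [-3.6, -9.4, 8.7]
finger_gap: 29.7
finger_force: 45.0
```

Run:
```python
from h import *
s=manip.read_state(); print(s['joints'][5],s['moment'],s['wrist_force'],s['eef_pos'])
```

```text
2.3575650260284027 [-1.78804015  0.98430303 -0.14265679] [-3.60118601 -9.39021484  8.71504635] [494.54029981 -60.89790163 113.82717171]
```

Call:
arm_command(plan=[[0.2, 0, 0, 0, 0], [0.2, 0, 0, 0, 0], [0.2, 0, 0, 0, 0], [0.2, 0, 0, 0, -0.1745], [0.2, 0, 0, 0, -0.1745], [0.2, 0, 0, 0, -0.1745], [0.2, 0, 0, 0, -0.1745], [0.2, 0, 0, 0, -0.1745], [0.2, 0, 0, 0, -0.1745], [0.2, 0, 0, 0, -0.1745], [0.2, 0, 0, 0, -0.1745], [0.2, 0, 0, 0, -0.1745], [0.2, 0, 0, 0, -0.1745]])

```text
clock: 10.7
eef_pos: [494.5, -59.5, 112.8]
eef_rot: [-3.141, 0.0, 0.77]
wrist_force: [0.4, 0.6, -0.2]
finger_gap: 56.5
finger_force: 0.0
```

Call:
arm_command(plan=[[0.2, 0, 0, 0, -0.1745], [0.2, 0, 0, 0, -0.1745], [0.2, 0, 0, 0, -0.1745], [0.2, 0, 0, 0, -0.1745], [0.2, 0, 0, 0, -0.1745], [0.2, 0, 0, 0, -0.1745], [0.2, 0, 0, 0, -0.1745], [0.2, 0, 0, 0, -0.1745], [0.2, 0, 0, 0, 0], [0.2, 0, 0, 0, 0], [0.2, 0, 0, 0, 0]])

```text
clock: 12.08
eef_pos: [494.6, -59.6, 112.9]
eef_rot: [-3.142, -0.0, 2.158]
wrist_force: [0.1, -0.4, -1.1]
finger_gap: 56.4
finger_force: 0.0
```

Run:
```python
from h import *
s=manip.read_state(); print(s['joints'][5],s['moment'],s['wrist_force'],s['eef_pos'],s['eef_rot'],s['finger_gap'])
C=np.array([493.75,-59.8]);y=s['eef_rot'][2];d=C-s['eef_pos'][:2]
print(d@[np.cos(y),np.sin(y)],d@[np.sin(y),-np.cos(y)])
```

```text
-0.7802458592582734 [-0.02155409  0.00121263  0.03069742] [ 0.05179306 -0.41222146 -1.09791821] [494.56172647 -59.57252415 112.90225272] [-3.14151750e+00 -9.84552124e-05  2.15760616e+00] 56.360058861927165
0.260037201746287 -0.8018888848321049
```

Call:
arm_command(plan=[[-1, 0.0003, -0.0008, -0.001, 0], [-1, 0, 0, 0, 0], [-1, 0, 0, 0, 0], [-1, 0, 0, 0, 0], [-1, 0, 0, 0, 0], [-1, 0, 0, 0.0003, 0.16], [-1, 0, 0, 0.0003, 0.16], [-1, 0, 0, 0.0003, 0.16], [-1, 0, 0, 0.0003, 0.16], [-1, 0, 0, 0, 0], [-1, 0, 0, 0, 0]], newtons=55)

```text
clock: 13.45
eef_pos: [493.9, -59.8, 113.0]
eef_rot: [3.141, 0.0, 1.523]
wrist_force: [-1.0, 1.0, 3.9]
finger_gap: 29.5
finger_force: 55.0
```

Run:
```python
from h import *
s=manip.read_state(); print(s['joints'][5],s['moment'],s['wrist_force'],s['eef_pos'],s['eef_rot'],s['finger_gap'])
```

```text
-0.14672401260088033 [ 0.12539783 -0.0185856   0.02378222] [-0.9889091   1.00273216  3.89504761] [493.94680589 -59.79975273 113.01324682] [3.14103130e+00 4.17554926e-06 1.52333151e+00] 29.52243477522511
```

Call:
arm_command(plan=[[-1, 0, 0, 0.0003, 0.16], [-1, 0, 0, 0.0003, 0.16], [-1, 0, 0, 0.0003, 0.16]])

```text
clock: 13.82
eef_pos: [494.0, -59.9, 112.4]
eef_rot: [3.141, -0.0, 1.038]
wrist_force: [-1.5, 1.9, 8.7]
finger_gap: 29.6
finger_force: 55.0
```

```bash
cat > st.py <<'E'
from h import *
s=manip.read_state(); print(s['clock'],s['joints'][5],s['qd'][5],s['moment'],s['wrist_force'],s['eef_pos'],s['eef_rot'],s['finger_gap'])
E
python3 st.py
```

```text
13.825 0.3387568453586902 1.2708840981470275 [0.19254582 0.41526743 0.34029664] [-1.53313635  1.91090807  8.74973558] [494.04630163 -59.85519655 112.44279109] [ 3.14064912e+00 -1.73507011e-04  1.03802429e+00] 29.646713192703796
```

Call:
arm_command(plan=[[-1, 0, 0, 0, 0.16], [-1, 0, 0, 0, 0.16], [-1, 0, 0, 0, 0.16], [-1, 0, 0, 0, 0.16]])

```text
clock: 14.32
eef_pos: [494.1, -59.9, 111.9]
eef_rot: [3.141, -0.001, 0.398]
wrist_force: [3.8, -0.0, -1.3]
finger_gap: 29.7
finger_force: 55.0
```

```bash
python3 st.py
```

```text
14.325 0.9785846134606384 1.2593503677174485 [ 0.06576256 -0.43987392  0.58920064] [ 3.83375804 -0.00464912 -1.27961124] [494.1055236  -59.89360162 111.85543324] [ 3.14085670e+00 -6.51012883e-04  3.98248662e-01] 29.687209296557167
```

Call:
arm_command(plan=[[-1, 0, 0, 0, 0], [-1, 0, 0, 0, 0]])

```text
clock: 14.58
eef_pos: [494.1, -59.9, 111.9]
eef_rot: [3.141, -0.001, 0.405]
wrist_force: [4.8, -0.4, -2.3]
finger_gap: 29.5
finger_force: 55.0
```

```bash
python3 st.py
```

```text
14.575 0.9718718704146947 0.006347003777894656 [-0.33563971 -0.84629121  0.20833132] [ 4.84375103 -0.38325981 -2.25199263] [494.06741718 -59.91572415 111.86688782] [ 3.14106459e+00 -6.37871066e-04  4.04719263e-01] 29.4913853268149
```

Call:
arm_command(plan=[[0.3, 0, 0, 0, 0], [0.3, 0, 0, 0, 0], [0.6, 0, 0, 0, 0], [1, 0, 0, -0.03, 0], [1, 0, 0, -0.05, 0], [1, 0, 0, -0.05, 0], [1, 0, 0, -0.03, 0], [1, 0.0144, -0.0433, 0, 0], [1, 0.0144, -0.0433, 0, 0], [1, 0.0144, -0.0433, 0, 0], [1, 0.0144, -0.0433, 0, 0], [1, 0.0144, -0.0433, 0, 0], [1, 0.0144, -0.0433, 0, 0], [1, 0.0144, -0.0433, 0, 0], [1, 0, 0, 0, 0], [1, 0, 0, 0, 0]])

```text
clock: 16.58
eef_pos: [468.6, 258.2, 271.7]
eef_rot: [3.141, 0.001, 0.4]
wrist_force: [0.1, 0.8, -0.1]
finger_gap: 93.9
finger_force: 0.0
```

```bash
python3 st.py
python3 - <<'E'
from h import *
c=eyes.camera('wrist'); cv2.imwrite('pics/w3.png',c['img']); np.savez('w3.npz',**c); P=cloud(c)
m=(P[...,2]>62)&(P[...,2]<76)&(np.hypot(P[...,0]-467,P[...,1]-258)<55)
q=P[m]; print(len(q),np.median(q[:,2]),cv2.minEnclosingCircle(q[:,:2].astype(np.float32)))
c=eyes.camera('scene'); cv2.imwrite('pics/s3.png',cv2.resize(c['img'][180:280,230:350],(720,600)))
E
```

```text
16.575 1.6058244281140877 0.0011623423194144446 [-0.04308405  0.17373254  0.02316416] [ 0.05159417  0.78048343 -0.1161257 ] [468.56974697 258.2359731  271.68133222] [3.14140108e+00 5.00189630e-04 4.00316936e-01] 93.94923777593742
533 70.14244378553406 ((468.2104797363281, 260.63671875), 30.83124542236328)
```

View pics/w3.png

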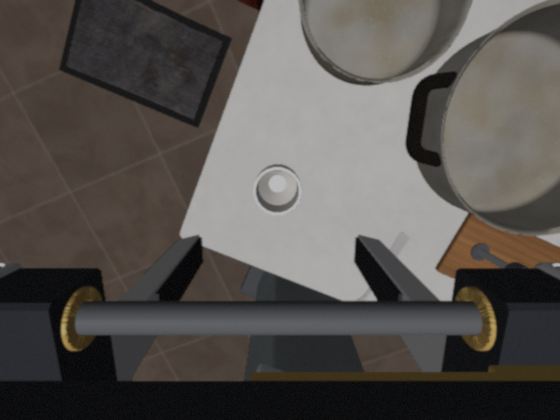

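View pics/s3.png

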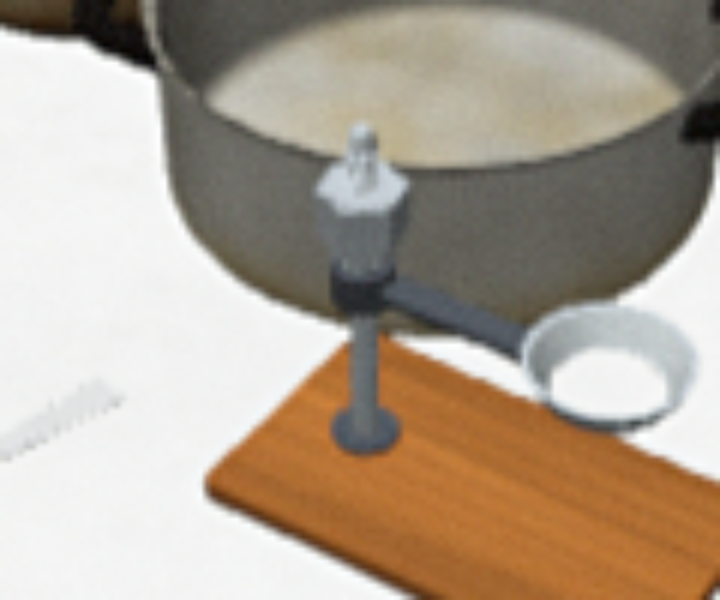

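The wrist view shows the dripper's rim at (278,190), standing clear. The scene crop shows the lock nut (362,190) seated directly on the lower nut, and the holder at (608,365) is empty.

Call:
arm_command(plan=[[1, 0.0006, -0.0024, 0.04, 0], [1, 0, 0, 0.055, 0], [1, 0, 0, 0.055, 0], [1, 0, 0, 0.045, 0], [1, 0, 0, 0.03, 0], [1, 0, 0, 0.0137, 0], [1, 0, 0, 0, 0], [0.5, 0, 0, 0, 0], [-1, 0, 0, 0, 0], [-1, 0, 0, 0, 0], [-1, 0, 0, 0, 0], [-1, 0, 0, 0, 0], [-1, 0, 0, 0, 0]], newtons=12)

```text
clock: 18.3
eef_pos: [468.5, 261.1, 33.6]
eef_rot: [3.141, -0.001, 0.4]
wrist_force: [0.2, -2.4, 5.6]
finger_gap: 62.0
finger_force: 12.0
```

```bash
python3 st.py
```

```text
18.3 1.6112661200092655 0.001465239233174042 [-0.38741221  0.17478253 -0.0771648 ] [ 0.15245715 -2.39538636  5.55335057] [468.53529703 261.10444733  33.56586256] [ 3.14144707e+00 -6.95320360e-04  3.99867588e-01] 62.03389766745157
```

Call:
arm_command(plan=[[-1, 0, 0, 0, 0], [-1, 0, 0, -0.007, 0], [-1, 0, 0, -0.03, 0], [-1, 0, 0, -0.05, 0], [-1, 0, 0, -0.05, 0], [-1, 0, 0, -0.05, 0], [-1, 0, 0, -0.02, 0], [-1, -0.008, 0.0223, 0, 0], [-1, -0.016, 0.0446, 0, 0], [-1, -0.016, 0.0446, 0, 0], [-1, -0.016, 0.0446, 0, 0], [-1, -0.016, 0.0446, 0, 0], [-1, -0.016, 0.0446, 0, 0], [-1, -0.016, 0.0446, 0, 0], [-1, -0.016, 0.0446, 0, 0], [-1, -0.016, 0.0446, 0, 0], [-1, -0.008, 0.0223, 0, 0], [-1, 0, 0, 0, 0], [-1, 0, 0, 0, 0], [-1, 0, 0, 0, 0]], newtons=20)

```text
clock: 20.8
eef_pos: [491.9, -163.7, 240.3]
eef_rot: [-3.142, -0.0, 0.401]
wrist_force: [-0.1, 0.4, -1.5]
finger_gap: 62.0
finger_force: 20.0
```

```bash
python3 st.py
python3 - <<'E'
from h import *
c=eyes.camera('wrist'); cv2.imwrite('pics/w4.png',c['img']); np.savez('w4.npz',**c); P=cloud(c)
s=manip.read_state(); t=s['eef_pos']; y=s['eef_rot'][2]
m=(P[...,2]>t[2]+28)&(P[...,2]<t[2]+45)&(np.hypot(P[...,0]-t[0],P[...,1]-t[1])<45)
q=P[m]; print(len(q),np.percentile(q[:,2],[5,50,95])-t[2]); x,yy=np.array([np.cos(y),np.sin(y)]),np.array([np.sin(y),-np.cos(y)])
e=q[:,:2]-t[:2]; a=e@x;b=e@yy; print('tool x',a.min(),a.max(),'y',b.min(),b.max())
m=(P[...,2]>98)&(P[...,2]<107)&(np.hypot(P[...,0]-492,P[...,1]+164)<45);q=P[m]
if len(q):print('holder',len(q),cv2.minEnclosingCircle(q[:,:2].astype(np.float32)))
for n in('scene','top'):
    c=eyes.camera(n);np.savez(n+'4.npz',**c);P=cloud(c)
    m=(P[...,2]>t[2]+25)&(P[...,2]<t[2]+42)&(np.hypot(P[...,0]-t[0],P[...,1]-t[1])<36);print(n,m.sum())
E
```

```text
20.8 0.7776692200050721 -0.003194105198039921 [-0.03611276  0.1322406   0.0120686 ] [-0.0548962   0.3741288  -1.51543351] [ 491.87900858 -163.7433489   240.26450203] [-3.14150562e+00 -8.70620818e-05  4.01025761e-01] 61.95140940208335
3505 [29.32466594 36.52958677 42.64249608]
tool x -19.014086687308264 30.51167067223537 y -44.07649560180444 42.11300869784
holder 496 ((491.901123046875, -164.1610565185547), 31.403478622436523)
scene 431
top 0
```

View pics/w4.png

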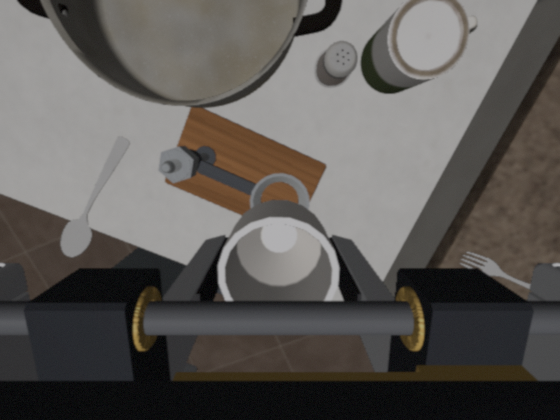

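The wrist view shows the dripper held upright at (279,262), between the pads. The holder ring is below it at (279,195), and the nut is at (178,165).

Run:
```python
from h import *
c=dict(np.load('w4.npz')); P=cloud(c)
m=(P[...,2]>130)&(P[...,2]<139)&(np.hypot(P[...,0]-494,P[...,1]+60)<22);q=P[m]
print('nut',len(q),np.median(q[:,2]),cv2.minEnclosingCircle(q[:,:2].astype(np.float32)))
```

```text
nut 748 134.9037466556747 ((493.48828125, -59.1818733215332), 17.231998443603516)
```

Call:
arm_command(plan=[[-1, 0.0003, 0.001, 0.02, 0], [-1, 0, 0, 0.04, 0], [-1, 0, 0, 0.04, 0], [-1, 0, 0, 0.012, 0], [-1, 0, 0, 0.005, 0], [-1, 0, 0, 0.002, 0], [-1, 0, 0, 0, 0], [-1, 0, 0, 0.002, 0], [-1, 0, 0, 0.002, 0], [-1, 0, 0, 0, 0], [-1, 0, 0, 0, 0]])

```text
clock: 22.32
eef_pos: [492.5, -165.6, 117.2]
eef_rot: [3.142, -0.0, 0.4]
wrist_force: [-0.0, 0.2, -2.1]
finger_gap: 61.9
finger_force: 20.0
```

```bash
python3 st.py
```

```text
22.325 0.7762399862999113 0.0020475794935388967 [ 0.03405821  0.0921653  -0.0292909 ] [-0.04550607  0.18592757 -2.10819434] [ 492.53817027 -165.55222356  117.19300469] [ 3.14155319e+00 -4.38289467e-06  3.99829380e-01] 61.86557528240294
```

Call:
arm_command(plan=[[-1, 0.0004, -0.0009, 0, 0], [-1, 0, 0, 0, 0], [-1, 0, 0, 0.001, 0], [-1, 0, 0, 0.001, 0], [-1, 0, 0, 0, 0], [-1, 0, 0, 0, 0]])

```text
clock: 23.08
eef_pos: [492.5, -164.5, 115.1]
eef_rot: [3.142, -0.0, 0.4]
wrist_force: [0.4, 0.6, -2.8]
finger_gap: 61.6
finger_force: 20.0
```

```bash
python3 st.py
```

```text
23.075 0.7780211196346545 0.0011339210913084842 [-0.02311949  0.14830131  0.01028119] [ 0.35908596  0.56538697 -2.82316584] [ 492.54013471 -164.54739611  115.14258118] [ 3.14157924e+00 -2.67477841e-06  3.99823163e-01] 61.64725080778216
```

Call:
arm_command(plan=[[-1, 0, 0, 0.0006, 0], [-1, 0, 0, 0.0005, 0], [-1, 0, 0, 0, 0], [-1, 0, 0, 0, 0]])

```text
clock: 23.58
eef_pos: [492.5, -164.5, 114.1]
eef_rot: [-3.142, 0.0, 0.4]
wrist_force: [-0.1, -0.1, -1.2]
finger_gap: 62.0
finger_force: 20.0
```

```bash
python3 st.py
```

```text
23.575 0.7780378622865324 0.00029106905447016284 [-0.10724412  0.22213275  0.00995045] [-0.1204926  -0.13335249 -1.24708845] [ 492.52900989 -164.54896275  114.06956777] [-3.14157739e+00  1.61244515e-05  3.99788504e-01] 62.019000926021114
```

Call:
arm_command(plan=[[-1, 0, 0, 0.0005, 0], [-1, 0, 0, 0.0003, 0], [-1, 0, 0, 0, 0], [-1, 0, 0, 0, 0]])

```text
clock: 24.08
eef_pos: [492.6, -164.6, 113.7]
eef_rot: [3.141, -0.0, 0.4]
wrist_force: [-3.9, 0.7, 4.8]
finger_gap: 61.5
finger_force: 20.0
```

```bash
python3 st.py
```

```text
24.075 0.7780179265437307 0.0016450786170461415 [0.07423607 0.70783158 0.04074809] [-3.86573151  0.71314399  4.83298873] [ 492.56877126 -164.63873083  113.70805917] [ 3.14124162e+00 -1.73071757e-04  3.99803521e-01] 61.45783057721731
```

Call:
arm_command(plan=[[-1, -0.0004, -0.0002, 0, 0], [-1, 0, 0, 0.0004, 0], [-1, 0, 0, 0, 0], [-1, 0, 0, 0, 0]])

```text
clock: 24.58
eef_pos: [492.4, -164.7, 113.5]
eef_rot: [3.141, -0.001, 0.4]
wrist_force: [-2.3, 0.1, 7.7]
finger_gap: 62.0
finger_force: 20.0
```

```bash
python3 st.py
```

```text
24.575 0.7777437693769277 -0.0003050675595013338 [0.04940069 0.54698743 0.03147659] [-2.31117302  0.0668427   7.68901914] [ 492.38087377 -164.66860692  113.46137713] [ 3.14077704e+00 -7.28737615e-04  3.99813781e-01] 62.025978705886615
```

Call:
arm_command(plan=[[-1, -0.0003, 0, 0, 0], [-1, 0, 0, 0, 0], [-1, 0, 0, 0, 0], [-1, 0, 0, 0, 0]], newtons=4)

```text
clock: 25.08
eef_pos: [492.3, -164.7, 113.3]
eef_rot: [3.141, -0.001, 0.4]
wrist_force: [-0.1, 0.4, 5.3]
finger_gap: 62.0
finger_force: 4.0
```

Call:
arm_command(plan=[[0.34, 0, 0, 0, 0], [0.38, 0, 0, 0, 0], [0.45, 0, 0, 0, 0], [0.6, 0, 0, 0, 0], [0.6, 0, 0, 0, 0], [0.6, 0, 0, 0, 0]])

```text
clock: 25.82
eef_pos: [491.8, -164.6, 112.9]
eef_rot: [3.142, 0.0, 0.4]
wrist_force: [0.2, 0.3, -0.5]
finger_gap: 75.2
finger_force: 0.0
```

```bash
python3 st.py
```

```text
25.825 0.7773543677782974 9.959221909744704e-05 [0.00091395 0.18375147 0.0101777 ] [ 0.15234215  0.27631515 -0.46172351] [ 491.80771772 -164.63611185  112.85046244] [3.14156450e+00 1.13963239e-05 3.99810451e-01] 75.17376391584597
```

Call:
arm_command(plan=[[0.6, 0, 0, -0.01, 0], [0.6, 0, 0, -0.03, 0], [0.6, 0, 0, -0.05, 0], [0.6, 0, 0, -0.05, 0], [0.6, 0, 0, -0.03, 0], [0.6, 0, 0, 0, 0], [0.6, 0, 0, 0, 0]])

```text
clock: 26.7
eef_pos: [491.5, -164.5, 282.1]
eef_rot: [-3.141, 0.001, 0.4]
wrist_force: [-0.5, -0.4, -0.2]
finger_gap: 75.1
finger_force: 0.0
```

```bash
python3 st.py
python3 - <<'E'
from h import *
c=eyes.camera('wrist'); P=cloud(c)
m=(P[...,2]>142)&(P[...,2]<158)&(np.hypot(P[...,0]-492,P[...,1]+164)<45);q=P[m]
A=np.c_[q[:,:2]-q[:,:2].mean(0),np.ones(len(q))];f=np.linalg.lstsq(A,q[:,2],rcond=None)[0]
print('rim',len(q),np.median(q[:,2]),cv2.minEnclosingCircle(q[:,:2].astype(np.float32)),'tilt',f)
m=(P[...,2]>130)&(P[...,2]<139)&(np.hypot(P[...,0]-494,P[...,1]+60)<22);q=P[m]
print('nut',len(q),np.median(q[:,2]),cv2.minEnclosingCircle(q[:,:2].astype(np.float32)))
s=eyes.camera('scene'); cv2.imwrite('pics/end.png',np.hstack([cv2.resize(c['img'][60:360,100:460],(400,333)),cv2.resize(s['img'][170:290,240:384],(400,333))]))
E
```

```text
26.7 0.7773461920926198 -0.001577334325493209 [-0.05795581  0.09166369 -0.00444421] [-0.48874898 -0.36659777 -0.1776579 ] [ 491.49586242 -164.51140374  282.12766428] [-3.14084760e+00  7.60153320e-04  3.99793573e-01] 75.05800790364837
rim 812 150.14853165778686 ((491.3313293457031, -164.06588745117188), 30.998462677001953) tilt [1.77926797e-02 2.33547453e-03 1.49458634e+02]
nut 580 134.997304623618 ((493.4274597167969, -59.31203079223633), 17.118743896484375)
```

View pics/end.png

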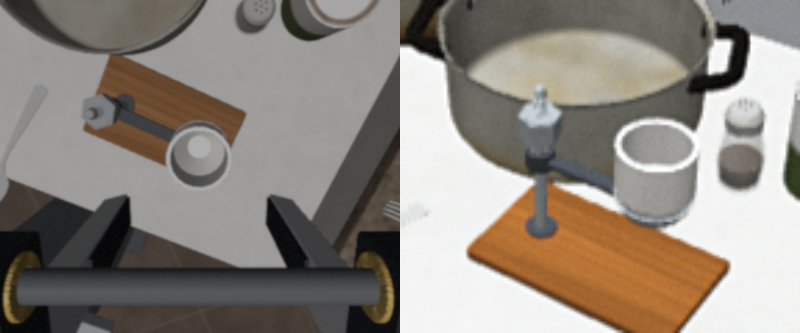

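The left half shows the dripper seated in the holder at (198,155), clear of the open gripper. The right half shows it upright at (655,170), with the nut locked at (540,125) and the salt shaker in place. I'll check the tilt using rim points only.

Run:
```python
from h import *
for n in('wrist','top'):
    c=eyes.camera(n);P=cloud(c);C=np.array([491.5,-164.2])
    r=np.hypot(P[...,0]-C[0],P[...,1]-C[1]);m=(P[...,2]>146)&(P[...,2]<155)&(r>26.5)&(r<31.5);q=P[m]
    if len(q)<10: print(n,len(q));continue
    for _ in range(4):
        A=np.c_[q[:,:2]-C,np.ones(len(q))];f=np.linalg.lstsq(A,q[:,2],rcond=None)[0];e=q[:,2]-A@f;q=q[abs(e)<2*e.std()]
    print(n,len(q),f,e.std())
    h=P[(P[...,2]>40)&(P[...,2]<82)&(r<80)]
    # flatness reference: board plane
    b=P[(P[...,2]>8)&(P[...,2]<20)&(r<90)];A=np.c_[b[:,:2]-C,np.ones(len(b))];print('board',len(b),np.linalg.lstsq(A,b[:,2],rcond=None)[0])
```

```text
wrist 594 [ 6.93272142e-03 -4.31125519e-03  1.50394384e+02] 0.6320413916822631
board 3730 [-1.84057510e-03  3.02299272e-03  1.43605809e+01]
top 0
```

```bash
python3 -c "
from h import *
print(ticket.sign_off())"
```

```text
the job is handed in; nothing more can be done
None
```

The job is handed in: the lock nut is tightened against the lower nut (about 0.4 N m above running torque, below the 0.8 N m at which the lower nut turns), and the dripper sits fully home and upright in the holder (rim at 150 mm, tilt about 0.5°); the mug, salt shaker and spoon were not touched, and it took about 27 s.

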